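# Refill the sauce-dish tube to its gauge

## Robot

A 7-joint arm with a two-finger parallel gripper is mounted at the origin on a cart in front of the work surface, level with it; the furniture and walls round the work are solid. World frame = base frame: x ahead of the robot, y to its left, z up, the work surface at z = 0. Lengths are in m, angles in degrees, forces in N, time in s.
With the tool pointing down it reaches from about 0.4 to 0.85 m from the base axis. Payload 10.4 kg.
Tool frame: the origin (TCP) lies at the very end of the fingers, on their centre line; the grasp point (between the pads) lies grip_point_offset behind it (grip_point_offset is the distance from the TCP to the grasp point, in m); z points along the fingers, y is the line along which they close (so a half turn about z gives the same grasp; the last joint's range is limited). The gripper opens to 85 mm and grips with 20 to 120 N. Pads are 22 mm wide; open, the fingers measure 114 mm over their backs; the gripper's body (76 mm by 85 mm) begins 54 mm behind the grasp point. The pads swing forward as they close: fully open they stand 13 mm farther back than shut.
Start: joints at [-65.18, 19.034, -3.707, 83.658, 1.238, 77.344, -5.071], TCP at [0.275, 0.561, 0.231] pointing down, gripper open.
Joint ranges: [-148.97, 148.97], [-28.65, 121.19], [-84.17, 76.75], [9.2, 138.47], [-72.65, 252.65], [3.7, 117.97], [-149.18, 149.18]. Speed limits (degrees/s): [127.2, 127.2, 159.86, 159.86, 180, 180, 180].

## Interface

Orientations are given as [roll, pitch, yaw] about the fixed x, y, z axes, in that order (R = Rz(yaw) Ry(pitch) Rx(roll)).
In Python, from station import * gives the robot as it stands. Calls block until the motion is done:
- move_pose(position, orientation): joint-space move of the TCP to a pose.
- move_straight(position, rot=None, rate=0.15, f_stop=None): straight line of the TCP; rot=None keeps the orientation; rate is the mean speed in m/s. With f_stop (N) it stops when the force on the tool has changed by that much, and returns True; else False.
- goto_joints(angles): joint-space move.
- gripper_to(opening, force=None): finger opening in m; force is the grip in N (None keeps the last); returns when the fingers have stopped.
- pause(seconds).
- inverse_kinematics(position, orientation): joint angles nearest the present ones, or None.
- state(): the state.
- capture(name): name is "side" or "top"; returns a dict with "pixels" (480x640x3 uint8, blue, green, red), "z_map" (480x640 float32, m along the optical axis (not along the pixel's ray), 0 where there is no reading), "K" (3x3 intrinsics, pixels), "view" (4x4, takes a point from world to camera coordinates). Camera axes: x right, y down, z forward; pixel columns grow to the right and rows downward; lengths in m; the calibration is good to about 2 mm. A picture is of the moment at which its call begins.
A pose or a line that the arm cannot do raises IKError and nothing moves.
- finish_job(): hands the job in; it is judged then, once.
The state is a dict: "t": time; "q": joint angles; "joint_velocities": joint speeds; "tau": joint torques, N m; "position": TCP position; "tool_rot": TCP orientation; "wrist_force": force on the tool from outside, world axes, zero at the start; "wrist_torque": the same for the moment, N m; "finger_gap": finger opening in m; "grip_force": force on a finger pad.
Only numpy, scipy, OpenCV 4.12 (cv2) and the standard library are available. Lean on these libraries where they do the work, as an engineer would, in place of code of your own. Each camera call takes 0.05 s, during which the arm holds its last target. There are 200 camera calls.

## Task

Refill the sauce-dish dispenser: slide the white sauce dishes along the steel shelf so that they drop through the round hole and pile up flat in the clear tube, until the top of the pile stands between the two dark rings of the gauge round the tube - neither below the lower ring nor above the upper one. Keep the dishes on the shelf as you move them instead of lifting them, and leave the spare ones lying on the shelf, clear of the hole. Do not shift or tip the timer and the jar that stand among them, nor the fork and spoon on the counter.

Things in the scene. Friction and masses are not known exactly. Their poses are not given: they have to be found in the camera images.
- stand: fixed sauce-dish stand: level, slippery steel shelf on four legs, its top 165 mm above the origin, with a clear tube hanging from a round hole in it. Origin: on the axis of hole and tube, at counter height; z up, x from the hole to the shelf's far edge, y to the left. The shelf spans x -52 to 246, y -160 to 160 mm, with a rim 4 mm thick, 12 mm higher, all round
- hole (a point): centre of the hole, level with the shelf's top. Hole and tube are 76 mm wide inside; a curved stop 18 mm high edges the hole on the stand's -x side, over about 50 degrees to either side of it. A dish tips and drops in once it is centred over it within a few mm; one that hangs tilted in the mouth goes down when pushed on
- tube_floor (a point): centre of the tube's inner floor, 155 mm below the shelf's top; the tube starts empty
- gauge: fill gauge fixed round the tube at a height that varies: two dark rings, 93 mm across, 3 mm high, joined by straps, with a gap of 42 mm between them. Origin: on the tube's axis, midway in the gap, which so reaches 21 mm above and below it. There is always a number of dishes (2, 3 or 4) whose pile ends at least 4 mm inside the gap
- dish_1: one of five like round white sauce dishes, loose, open side up on the stand's shelf; 72 mm across, 34 mm high, 100 to 160 g, smooth; straight wall 6 mm thick, base 7 mm thick, so the inside is 60 mm across and 27 mm deep. Origin: centre of the underside; z up. They pile rim to base without nesting, 34 mm each
- dish_2: one of five like round white sauce dishes, loose, open side up on the stand's shelf; 72 mm across, 34 mm high, 100 to 160 g, smooth; straight wall 6 mm thick, base 7 mm thick, so the inside is 60 mm across and 27 mm deep. Origin: centre of the underside; z up. They pile rim to base without nesting, 34 mm each
- dish_3: one of five like round white sauce dishes, loose, open side up on the stand's shelf; 72 mm across, 34 mm high, 100 to 160 g, smooth; straight wall 6 mm thick, base 7 mm thick, so the inside is 60 mm across and 27 mm deep. Origin: centre of the underside; z up. They pile rim to base without nesting, 34 mm each
- dish_4: one of five like round white sauce dishes, loose, open side up on the stand's shelf; 72 mm across, 34 mm high, 100 to 160 g, smooth; straight wall 6 mm thick, base 7 mm thick, so the inside is 60 mm across and 27 mm deep. Origin: centre of the underside; z up. They pile rim to base without nesting, 34 mm each
- dish_5: one of five like round white sauce dishes, loose, open side up on the stand's shelf; 72 mm across, 34 mm high, 100 to 160 g, smooth; straight wall 6 mm thick, base 7 mm thick, so the inside is 60 mm across and 27 mm deep. Origin: centre of the underside; z up. They pile rim to base without nesting, 34 mm each
- timer: kitchen timer standing on the shelf among the dishes, round, 66 mm across, 57 mm high, white foot and red ribbed top; origin: centre of its underside. Leave it where it is
- jar: small closed sample jar with a grey lid standing on the shelf among the dishes, 62 mm across, 75 mm high; origin: centre of its underside. Leave it where it is
- fork: steel fork, 196 mm long, lying on the counter in front of the stand; bystander. A mug, a tea glass and a milk jar, all lower than the shelf, stand on the counter beyond it
- spoon: steel teaspoon, 132 mm long, lying on the counter in front of the stand; bystander. A mug, a tea glass and a milk jar, all lower than the shelf, stand on the counter beyond it
There are look-alikes about, which are no part of the job. Of the things like the timer, leave any that is turquoise; of the rest the larger one is meant.

How it is judged:
By the outcome, as a careful person would: the job done as asked, in the order asked, and still so for the second after the job is handed in, with the robot touching nothing.
It also fails if it takes over 67 s, if anything falls off the work surface, if the arm or the gripper's body presses on something with over 40 N, if the wrist force passes 120 N, or if a joint passes its speed limit or range.

## Working session

There is one attempt and no reset: what is moved stays moved. The work goes in short steps, each a Python script; the robot and the scene stay as the last script left them, time stands still between calls to the robot, and variables do not carry over. Pictures are saved under pics/ and viewed, at most 10 in all, crops included, and the job is handed in when it is done.

```bash
mkdir -p pics; ls
python3 - <<'E'
from station import *
import cv2,numpy as np
for n in("top","side"):
    c=capture(n); cv2.imwrite(f"pics/{n}0.png",c["pixels"]); np.savez(f"{n}0.npz",**c)
    V=c["view"]; print(n,c["K"].round(1).tolist(),(-V[:3,:3].T@V[:3,3]).round(3),V[:3,:3].round(2).tolist())
s=state();print(s["t"],s["tool_rot"],s["finger_gap"]); 
try: print(grip_point_offset)
except Exception as e: print(e)
E
```

```text
pics
top [[516.8, 0.0, 321.3], [0.0, 516.8, 241.5], [0.0, 0.0, 1.0]] [ 0.449 -0.124  1.174] [[0.02, -1.0, -0.0], [-0.99, -0.02, -0.12], [0.12, 0.01, -0.99]]
side [[505.4, 0.0, 318.1], [0.0, 505.4, 243.3], [0.0, 0.0, 1.0]] [0.38  0.718 0.639] [[-0.98, -0.2, -0.03], [-0.08, 0.51, -0.86], [0.18, -0.84, -0.51]]
0.1 [-1.79928269e+02  3.15767493e-03  1.53886857e+02] 0.08532964877371249
0.0187
```

View pics/top0.png

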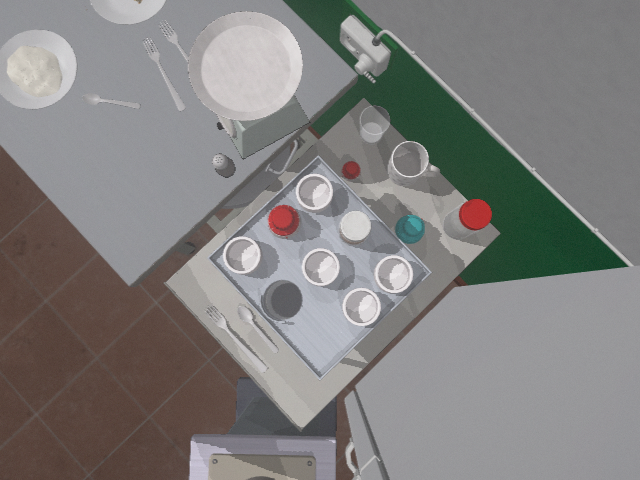

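View pics/side0.png

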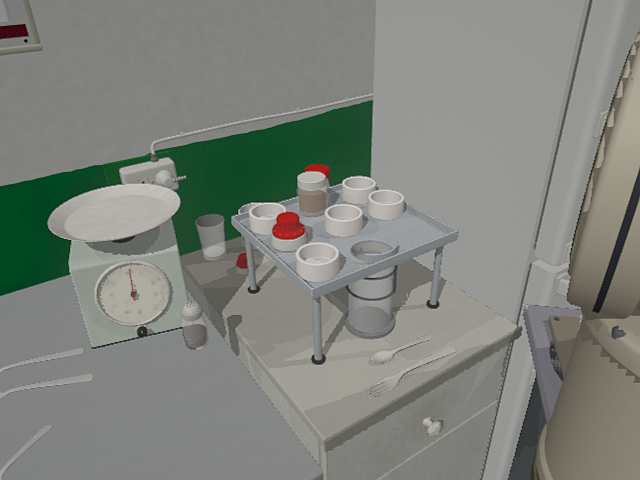

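The top view shows five dishes with rims at (314,192), (242,255), (321,267), (394,274) and (362,307). The timer is at (283,220), the jar at (355,227) and the hole at (283,300), with its stop on the lower-left side. In the side view the gauge rings circle the tube at about (372,268) and (372,295).

```bash
cat > vis.py <<'E'
import numpy as np, cv2
def ray(c,uv,z):
    V=c["view"];R=V[:3,:3];o=-R.T@V[:3,3]
    d=R.T@np.linalg.inv(c["K"])@np.array([uv[0],uv[1],1.]); return o+d*(z-o[2])/d[2]
def proj(c,p):
    p=np.atleast_2d(p);q=c["view"][:3,:3]@p.T+c["view"][:3,3:4];q=c["K"]@q;return (q[:2]/q[2]).T
def cloud(c):
    h,w=c["z_map"].shape;u,v=np.meshgrid(np.arange(w),np.arange(h));z=c["z_map"]
    K=c["K"];P=np.stack([(u-K[0,2])/K[0,0]*z,(v-K[1,2])/K[1,1]*z,z],-1);R=c["view"][:3,:3]
    W=(P-c["view"][:3,3])@R; W[z==0]=-9; return W
def blobs(c,lo,hi,amin=40):
    W=cloud(c);m=((W[...,2]>lo)&(W[...,2]<hi)&(W[...,0]>.2)&(W[...,0]<1)&(abs(W[...,1]+.1)<.3)).astype(np.uint8)
    cs,_=cv2.findContours(m,cv2.RETR_EXTERNAL,cv2.CHAIN_APPROX_NONE);out=[]
    for k in cs:
        if len(k)<25: continue
        (u,v),r=cv2.minEnclosingCircle(k); out.append((u,v,r,cv2.contourArea(k)))
    return out
E
python3 - <<'E'
from vis import *
c=dict(np.load("top0.npz")); W=cloud(c); f=c["K"][0,0]
for lo,hi,z in((.188,.206,.199),(.21,.23,.222),(.23,.25,.24)):
    for u,v,r,a in blobs(c,lo,hi): 
        p=ray(c,(u,v),z); print(z,(round(u),round(v)),p[:2].round(4),"r",round(r/f*(1.174-z),4))
# shelf rect
m=((abs(W[...,2]-.17)<.04)&(W[...,0]>.2)&(W[...,0]<.8)&(abs(W[...,1]+.12)<.3)).astype(np.uint8)
m=cv2.morphologyEx(m,cv2.MORPH_OPEN,np.ones((5,5)))
k=max(cv2.findContours(m,cv2.RETR_EXTERNAL,cv2.CHAIN_APPROX_NONE)[0],key=cv2.contourArea)
P=np.array([ray(c,q[0],.177)[:2] for q in k]).astype(np.float32)
rc=cv2.minAreaRect(P);print("shelf",rc,cv2.boxPoints(rc).round(4).tolist())
# hole
s=((W[...,2]<.15)&(W[...,2]>-1)).astype(np.uint8); 
inside=cv2.erode(cv2.fillPoly(np.zeros_like(m),[k],1),np.ones((15,15)))
for k2 in cv2.findContours(s&inside,cv2.RETR_EXTERNAL,cv2.CHAIN_APPROX_NONE)[0]:
    if cv2.contourArea(k2)>100:
        (u,v),r=cv2.minEnclosingCircle(k2);print("hole",u,v,ray(c,(u,v),.165),r/f*1.009)
im=cv2.imread("pics/side0.png")[225:345,320:430];cv2.imwrite("pics/sidecrop.png",cv2.resize(im,None,fx=5,fy=5,interpolation=cv2.INTER_CUBIC))
E
```

```text
0.199 (444, 414) [ 0.2503 -0.3492] r 0.0714
0.199 (361, 306) [ 0.442  -0.1955] r 0.0363
0.199 (394, 274) [ 0.504  -0.2555] r 0.0361
0.199 (320, 267) [ 0.515  -0.1173] r 0.0357
0.199 (242, 255) [0.5343 0.0319] r 0.036
0.199 (353, 236) [ 0.5745 -0.1779] r 0.027
0.199 (284, 221) [ 0.601  -0.0451] r 0.0311
0.199 (314, 192) [ 0.6584 -0.1022] r 0.0353
0.199 (266, 110) [ 0.8208 -0.0043] r 0.06
0.199 (418, 100) [ 0.8457 -0.3016] r 0.1116
0.199 (349, 45) [ 0.9568 -0.1648] r 0.0268
0.222 (448, 417) [ 0.2499 -0.3501] r 0.0717
0.222 (355, 227) [ 0.588  -0.1798] r 0.0302
0.222 (282, 218) [ 0.6028 -0.0448] r 0.0204
0.222 (406, 78) [ 0.881  -0.2754] r 0.1512
0.24 (451, 420) [ 0.2487 -0.351 ] r 0.0716
0.24 (356, 226) [ 0.5884 -0.1802] r 0.0278
0.24 (408, 72) [ 0.8828 -0.2763] r 0.1509
0.24 (245, 66) [0.8901 0.0335] r 0.1034
shelf ((0.5203627347946167, -0.11402322351932526), (0.3195224106311798, 0.29754936695098877), 44.543033599853516) [[0.3021000027656555, -0.1200999990105629], [0.5109000205993652, -0.3321000039577484], [0.7386000156402588, -0.1080000028014183], [0.5299000144004822, 0.10409999638795853]]
hole 283.0 299.3157958984375 [ 0.45236846 -0.04565177  0.165     ] 0.037759958908544736
```

View pics/sidecrop.png

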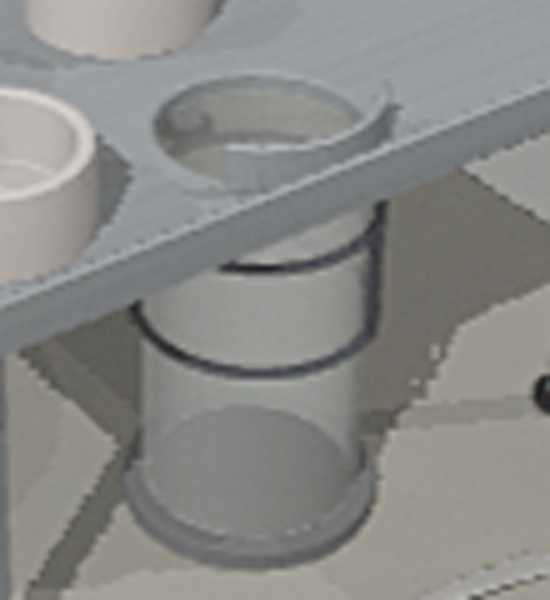

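Run:
```python
from vis import *
c=dict(np.load("side0.npz"))
ax=np.array([.4524,-.0457]);yaw=np.radians(-45.4)
R=np.array([[np.cos(yaw),-np.sin(yaw)],[np.sin(yaw),np.cos(yaw)]])
th=np.linspace(0,2*np.pi,361)
for z in np.arange(.04,.15,.01):
    q=proj(c,np.c_[ax[0]+.0465*np.cos(th),ax[1]+.0465*np.sin(th),0*th+z]);print(round(z,3),"front row",q[:,1].max().round(1),"left",q[:,0].min().round(1))
im=c["pixels"].astype(int).sum(2)
for u in (368,372,376): 
    print(u,[(v,im[v,u]) for v in range(272,306) if im[v,u]<330])
for n,p in dict(d1=(.442,-.1955),d2=(.504,-.2555),d3=(.515,-.1173),d4=(.5343,.0319),d5=(.6584,-.1022),timer=(.6020,-.0448),jar=(.5882,-.1800),shelfc=(.5204,-.1140)).items():
    print(n,((np.array(p)-ax)@R*1000).round(1))
```

```text
0.04 front row 321.6 left 344.4
0.05 front row 317.3 left 344.5
0.06 front row 312.9 left 344.5
0.07 front row 308.5 left 344.5
0.08 front row 304.1 left 344.5
0.09 front row 299.6 left 344.5
0.1 front row 295.1 left 344.5
0.11 front row 290.5 left 344.5
0.12 front row 285.8 left 344.5
0.13 front row 281.1 left 344.5
0.14 front row 276.4 left 344.5
368 [(278, np.int64(123)), (279, np.int64(244)), (299, np.int64(220)), (300, np.int64(289))]
372 [(278, np.int64(111)), (279, np.int64(226)), (299, np.int64(226)), (300, np.int64(293))]
376 [(278, np.int64(178)), (279, np.int64(275)), (299, np.int64(235)), (300, np.int64(303))]
d1 [  99.4 -112.6]
d2 [ 185.6 -110.6]
d3 [94.9 -5.7]
d4 [  2.3 112.8]
d5 [184.9 107. ]
timer [104.4 107.2]
jar [191.    2.4]
shelfc [96.4  0.5]
```

The ring centres come out at z ≈ 0.136 and 0.090, so the gap runs from about 0.092 to 0.134. Three dishes pile to 0.112, so I need three. I'll use d3, d1 and d4. The fingers will cage each dish from inside while it slides on the shelf.

```bash
cat > arm.py <<'E'
from station import *
from vis import *
AX=np.array([.4524,-.0457]);_a=np.radians(-45.2)
R2=np.array([[np.cos(_a),-np.sin(_a)],[np.sin(_a),np.cos(_a)]])
YAW=44.8; HI=.262; LO=.179
def W(x,y,z): return [*(AX+R2@np.array([x,y])/1000),z]
def stand(p): return ((np.array(p[:2])-AX)@R2*1000).round(1)
def go(x,y,z,rate=.1,f=None): return move_straight(W(x,y,z),rate=rate,f_stop=f)
def report():
    c=capture("top")
    for u,v,r,a in blobs(c,.188,.206):
        p=ray(c,(u,v),.199);s=stand(p)
        if -60<s[0]<250 and abs(s[1])<165: print("blob",s,"r",round(r/c["K"][0,0]*975,1))
    Wd=cloud(c);S=(Wd[...,:2]-AX)@R2*1000
    h=Wd[...,2][np.hypot(S[...,0],S[...,1])<20];print("hole z pct",np.percentile(h,[5,25,50,75,95]).round(3))
    return c
def say(m): s=state();print(m,"t",round(s["t"],1),stand(s["position"]),round(s["position"][2],4),"F",np.round(s["wrist_force"],1),"gap",round(s["finger_gap"],4))
def enter(x,y):
    go(x,y,.205,.2); hit=go(x,y,LO,.06,8); say(f"in hit={hit}")
    if hit: go(x,y,.23,.1)
    return hit
E
python3 - <<'E'
from arm import *
p=W(95,-5.7,HI)
for y in (44.8,-135.2,134.8,-45.2):
    q=inverse_kinematics(p,[180,0,y]);print(y,None if q is None else np.round(q))
q=state()
move_straight([*q["position"][:2],.29],rate=.2)
gripper_to(.016,force=20)
move_pose([*W(95,-5.7,.28)],[180,0,YAW]); say("hover")
if not enter(95,-5.7):
    gripper_to(.023); say("open")
E
```

```text
44.8 [-31.   6.  42.  98.  -4.  78. -33.]
-135.2 [-30.   6.  41.  98.  -4.  78. 147.]
134.8 [-32.   6.  43.  98.  -4.  78.  57.]
-45.2 [ -52.    9.   67.   98.   -9.   78. -119.]
hover t 3.8 [94.5 -4.7] 0.2799 F [0.3 1.  0.6] gap 0.0163
in hit=False t 4.9 [95.  -5.8] 0.179 F [ 0.1 -0.8 -0.3] gap 0.0162
open t 5.1 [95.1 -5.6] 0.1793 F [-0.3 -0.6  0.3] gap 0.0229
```

Run:
```python
from arm import *
go(60,0,LO,.08); say("mid"); print(go(-3,0,LO,.05,15)); say("end"); pause(.3)
c=capture("top");cv2.imwrite("pics/a_top.png",c["pixels"][140:400,190:450])
gripper_to(.016); go(0,0,.24,.1); say("up")
go(60,-60,HI,.25); report()
```

```text
mid t 5.7 [60.2  0.1] 0.1792 F [0.3 0.1 0.5] gap 0.0231
False
end t 7.1 [-2.7 -0.1] 0.179 F [-0.6 -0.5  0.3] gap 0.0229
up t 8.4 [-0.2 -0.2] 0.2395 F [-0.3  0.3  0.5] gap 0.0165
blob [ 116.  -135.7] r 20.9
blob [ 185.5 -111.2] r 36.0
blob [173.8  -8.6] r 22.4
blob [  2.7 112.8] r 36.0
blob [105.  106.3] r 30.4
blob [185.3 106.5] r 35.2Traceback (most recent call last):
  File "<stdin>", line 5, in <module>
  File "arm.py", line 15, in report
    h=Wd[...,2][np.hypot(S[...,0],S[...,1])<20];print("hole z pct",np.percentile(h,[5,25,50,75,95]).round(3))
                                                                   ~~~~~~~~~~~~~^^^^^^^^^^^^^^^^^^^
    return _quantile_unchecked(
        a, q, axis, out, overwrite_input, method, keepdims, weights)
    return _ureduce(a,
                    func=_quantile_ureduce_func,
    ...<5 lines>...
                    overwrite_input=overwrite_input,
                    method=method)
    r = func(a, **kwargs)
    result = _quantile(arr,
                       quantiles=q,
    ...<2 lines>...
                       out=out,
                       weights=wgt)
    slices_having_nans = np.isnan(arr[-1, ...])
                                  ~~~^^^^^^^^^
IndexError: index -1 is out of bounds for axis 0 with size 0
```

The arm hides the hole in the top view, so I'll check from the side.

Run:
```python
from arm import *
c=capture("side");t=capture("top")
a=cv2.resize(c["pixels"][160:345,230:470],None,fx=2.5,fy=2.5); b=cv2.resize(t["pixels"][140:400,190:450],None,fx=1.2,fy=1.2)
cv2.imwrite("pics/b_side.png",a)
```

```text
(no output)
```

View pics/b_side.png

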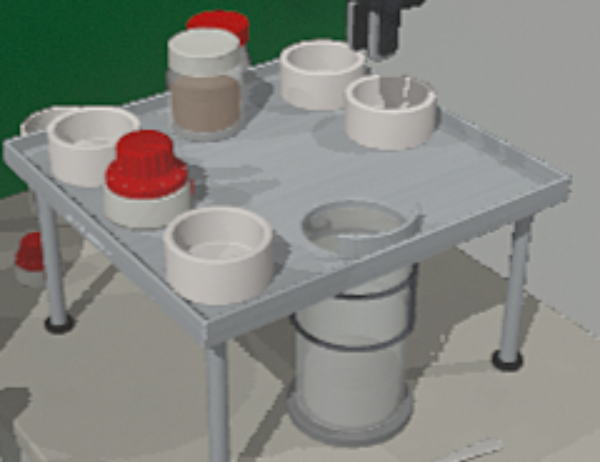

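The first dish is in the tube: the white pile is visible at the bottom, around (350,390) in the crop. Everything else stands where it was. Next is d1.

```bash
cat >> arm.py <<'E'
def feed(x,y,via):
    go(x,y,HI,.25)
    if enter(x,y): return
    gripper_to(.023)
    for v in via: go(*v,LO,.09)
    print("stop",go(-3,0,LO,.05,15)); say("end"); pause(.3)
    gripper_to(.016); go(0,0,HI,.15)
E
python3 - <<'E'
from arm import *
feed(99.5,-112.5,[(85,-60),(65,0)])
go(0,112.8,HI,.25); say("over d4")
c=capture("side");cv2.imwrite("pics/c_side.png",cv2.resize(c["pixels"][160:345,230:470],None,fx=2.5,fy=2.5))
E
```

```text
in hit=False t 10.5 [  99.5 -112.6] 0.179 F [ 0.4 -0.5 -0.1] gap 0.016
stop False
end t 13.9 [-2.7 -0.1] 0.179 F [0.5 0.1 0. ] gap 0.023
over d4 t 15.7 [-1.000e-01  1.124e+02] 0.2607 F [-0.4 -0.1  0.2] gap 0.0163
```

View pics/c_side.png

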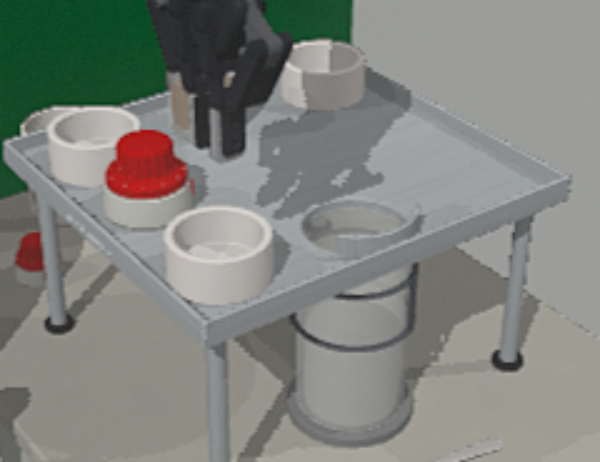

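The second dish has left the shelf and the mouth at (355,225) looks clear. The fingertips are right over d4, at (220,150). I'll feed the third.

Run:
```python
from arm import *
feed(2.5,112.8,[(50,50),(62,0)])
say("fed")
move_straight([.30,.05,.30],rate=.25)
move_pose([.275,.45,.28],[180,0,YAW]); say("away")
t=report(); c=capture("side"); np.savez("e.npz",t=t["pixels"],s=c["pixels"],z=c["z_map"])
cv2.imwrite("pics/e_side.png",cv2.resize(c["pixels"][225:345,320:430],None,fx=5,fy=5,interpolation=cv2.INTER_CUBIC))
cv2.imwrite("pics/e_top.png",cv2.resize(t["pixels"][140:400,190:450],None,fx=2,fy=2))
for z in(.010,.044,.078,.112): # front bottom edges of rims on tube
    th=np.linspace(0,6.283,361); q=proj(c,np.c_[AX[0]+.036*np.cos(th),AX[1]+.036*np.sin(th),0*th+z]); print(z,"rows back/front in crop x5",((q[:,1].min()-225)*5).round(),((q[:,1].max()-225)*5).round())
```

```text
in hit=False t 17.1 [  2.5 112.7] 0.1789 F [-0.8  0.3  0.3] gap 0.0157
stop False
end t 20.5 [-2.7 -0.1] 0.179 F [ 0.1 -0.2  0. ] gap 0.0232
fed t 21.7 [-0.3 -0.2] 0.2612 F [-0.3  0.5 -0.6] gap 0.0161
away t 24.1 [-475.3  223.5] 0.2803 F [-0.  -0.4 -0.2] gap 0.0158
blob [ 185.  -111.1] r 36.3
blob [167.6  -1.4] r 17.5
blob [105.1 106.7] r 30.4
blob [185.3 106.5] r 35.2
hole z pct [0.081 0.084 0.085 0.086 0.088]
0.01 rows back/front in crop x5 407.0 527.0
0.044 rows back/front in crop x5 338.0 456.0
0.078 rows back/front in crop x5 267.0 382.0
0.112 rows back/front in crop x5 193.0 305.0
```

View pics/e_side.png

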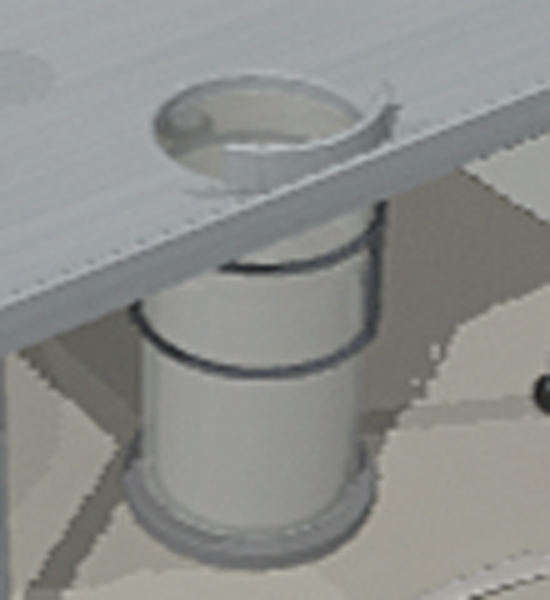

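View pics/e_top.png

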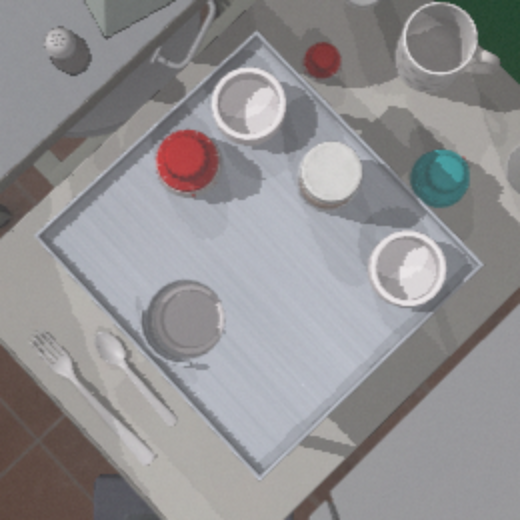

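The top dish's inner floor reads a level 0.085, which puts the pile top at 0.112, inside the 0.092–0.134 gap. The top view shows the two spares at (248,105) and (408,268), clear of the hole. The timer, jar, fork and spoon are undisturbed.

```bash
python3 -c "
from station import *
print(finish_job())"
```

```text
the job is handed in; nothing more can be done
None
```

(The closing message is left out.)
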